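# Close the instrument air dryer and hold its cover down on the gasket

### The arm

A 6-joint arm with a two-finger parallel gripper is mounted at the origin on a cart in front of the work surface, level with it; the furniture and walls round the work are solid. World frame = base frame: x ahead of the robot, y to its left, z up, the work surface at z = 0. Lengths are in m, angles in degrees, forces in N, time in s.
With the tool pointing down it reaches from about 0.25 to 0.725 m from the base axis. Payload 9.7 kg.
Tool frame: the origin (TCP) lies on the mounting face of the last link; the fingertips stand 173 mm ahead of it and the grasp point (between the pads) lies 155 mm ahead of it; z points along the fingers, y is the line along which they close (so a half turn about z gives the same grasp; the last joint's range is limited). The gripper opens to 85 mm and grips with 20 to 120 N. Pads are 22 mm wide; open, the fingers measure 114 mm over their backs; the gripper's body (76 mm by 85 mm) begins 54 mm behind the grasp point. The pads swing forward as they close: fully open they stand 13 mm farther back than shut.
Start: joints at [71.906, 4.979, 10.078, 95.1, 0, 90], TCP at [0.171, 0.523, 0.405] pointing down, gripper open.
Joint ranges: [-179.16, 179.16], [-48.56, 103.87], [-65.8, 70.77], [-126.05, 130.52], [-82.76, 87.17], [-180, 180]. Speed limits (degrees/s): [127.2, 127.2, 147.25, 180, 180, 180].

### API

Orientations are given as [roll, pitch, yaw] about the fixed x, y, z axes, in that order (R = Rz(yaw) Ry(pitch) Rx(roll)).
In Python, from workcell import bot, camera, camera_model, outline_of, pinpoint gives the robot as it stands.
- The arm moves only by the tool move_arm, never from a script. Its arguments are lists of equal length, an entry for each row: "jaw": the closure, from 0 (fully open) to 1 (shut); "delta_pos": the shift along the world's x, y, z in m, a list of three; "yaw": the turn about the world's z in rad. In form: {"jaw": [jaw, ...], "delta_pos": [[dx, dy, dz], ...], "yaw": [yaw, ...]}. A call has 1 to 10 rows; each row shifts and turns the commanded pose from where the row before left it; what a row does not reach is not made up. A row lasts 1/12 s, in which the tool goes at most 41.7 mm and 7.16 degrees, less where a joint would pass 70% of its speed; a pose out of reach is approached as far as the arm can. A call with a gripper value outside its range is refused whole. The fingers move at their own pace and stop on an object; "force" is the grip in N (left out, the last holds). Time passes only in rows, so rows that do not move let the fingers close. It gives the time, the measured TCP pose, the force, the opening and the grip force at its end, in the units of the state.
- bot.get_obs(): the state, without advancing time (a new reading comes with each control period).
- camera(name): name is "scene" or "top" or "wrist"; returns the picture (400x640x3 uint8, red, green, blue); there is no depth.
- camera_model(name): a dict with "fx", "fy", "cx", "cy" (pixels), "R" (3x3) and "t" (3): a world point X has camera coordinates R X + t. Camera axes: x right, y down, z forward; pixel columns grow to the right and rows downward; lengths in m; the calibration is good to about 2 mm. A picture is of the moment at which its call begins: read the wrist's pose just before it. camera_model takes no time and is no camera call; for the wrist camera it gives the pose at the moment of the call.
- bot.job_done(): hands the job in; it is judged then, once.
Trained networks look in the newest picture that a camera, given by its name, has taken for a name from the list of things; names that differ only in an ending like _2 or _b are one class to them, and where a whole thing is asked for, a point or a joint stands for the part that bears it (a point fixed in the world has none). Each returns a list of dicts, best first, with "confidence" (0 to 1); they miss things now and then, are a little off and sometimes report something else, mostly with a low value. They report only what shows in the picture. A call takes as long as a camera call.
- outline_of(camera, thing): "mask" (400x640 bool, what is visible of it) and "xy" ([column, row] in pixels, amid what is visible of it).
- pinpoint(camera, thing): "xy" ([column, row] in pixels: a listed point, or the origin of a listed thing).
The state is a dict: "time": time; "q": joint angles; "qd": joint speeds; "joint_efforts": joint torques, N m; "ee_pos": TCP position; "tcp_rot": TCP orientation; "wrist_force": force on the tool from outside, world axes, zero at the start; "torque": the same for the moment, N m; "opening": finger opening in m; "grasp_force": force on a finger pad.
Only numpy, scipy, OpenCV 4.12 (cv2) and the standard library are available. Lean on these libraries where they do the work, as an engineer would, in place of code of your own. Each camera call takes 0.05 s, during which the arm holds its last target. There are 200 camera calls.

### The job

The small air dryer stands open on the bench, and one of its four desiccant cartridges is the wrong, longer kind and sticks out above the frame: take that one out and leave it in the steel tray (the dryer will run on the other three, which stay in), and turn the orange quarter-turn fastener until its crossbar lines up with the slot that the cover has, without locking it. Then fit the cover over the fastener into its frame and press it down firmly on the sponge gasket, so that it sits flat and fully home, and leave the beaker, the brown bottle and the timer alone. Finish while holding the cover pressed down there, without letting go, so that I can lock the fastener.

Things in the scene. Friction and masses are not known exactly. Their poses are not given: they have to be found in the camera images.
- dryer: air dryer, fixed: cream box 145 (x) x 215 (y) mm, frame top at z 80 mm. Origin: under its centre, at bench height; x points to the back (away from dial and switch), y to its left. Its top is open. Two red marks on the frame, front and back, show the line (its x axis) along which the cover's slot will lie
- frame (a point): centre of the dryer's frame, 80 mm above its origin, same axes. The recess for the cover is 121 (x) x 171 (y) mm. In it, round the rim, runs the black gasket, 7 mm wide, its top 3 mm below the frame top when free; inside that an aluminium ledge, 7 mm below the frame top, the cover's hard stop; inside the ledge the opening is 97 x 147 mm
- wells (a point): centre of the top of the grey block inside the dryer, 50 mm above its origin, same axes. Four round wells at x = +-28, y = +-48 mm, 28.5 mm wide, 25 mm deep
- gasket (a joint): how far the sponge gasket is pressed down, m: 0 free, 0.004 with the cover on the ledge. It springs back: 3 N for each mm. The cover alone, by its weight, presses it less than 1.2 mm
- fastener (a joint): angle of the quarter-turn fastener, rad, counter-clockwise from above: 0 = crossbar along the dryer's x axis (in line with the slot), 1.57 = across it (locked). Starts between 0.8 and 1.5; turns from -0.8 to 1.65 about a vertical axis through the dryer's origin, with no stop or click at 0; light friction (0.06 N m) keeps it where it is left
- fastener_bar (a point): centre of the orange crossbar, 86 mm above the dryer's origin: 28 mm long, 9 mm wide, 12 mm high (z 80 to 92 mm), on an 8 mm stem down to an 18 mm steel pillar that ends at z 69 mm. Its own x axis runs along the bar
- cover: loose blue-grey painted cover plate 116 (x) x 166 (y) x 4 mm, about 0.22 kg. Origin: centre of its underside. In its centre a through slot, 36 mm along x, 16 mm along y, for the crossbar to pass through. Starts lying on the bench, handles up; it fits the recess with 2.5 mm to spare on each side, and is the same turned half round
- handle_a (a point): centre of the bar of a black bow handle on the cover, 45 mm to +y of the cover's centre, 26.5 mm above its underside: bar 64 mm long along the cover's x, 11 mm wide, 11 mm high, top 32 mm above the underside, on two posts; clear length between posts 42 mm, 17 mm high
- handle_b (a point): the same on the other handle, 45 mm to -y of the cover's centre
- long_cartridge: the wrong cartridge: white cylinder, 26 mm wide and 76 mm tall, with a blue band near the top. Origin: centre of its underside, z upwards. Starts standing in one of the four wells, its top at z 101 mm
- cartridge_a: right cartridge, 26 mm wide, 44 mm tall, same looks, origin at the centre of its underside; stands in a well, its top at z 69 mm
- cartridge_b: the same
- cartridge_c: the same
- tray: shallow stainless steel tray, fixed, 150 (x) x 100 (y) mm, 20 mm high, walls and floor 3 mm. Origin: under its centre; floor at z 3 mm
- beaker: small glass beaker, 54 mm wide, 70 mm tall, bystander; origin at the centre of its underside
- amber_bottle: brown glass bottle with black cap, 64 mm wide, 137 mm tall, bystander; origin at the centre of its underside
- timer: white timer, 70 x 62 x 18 mm, lying on the bench, bystander; origin at the centre of its underside

How it is judged:
By the outcome, as a careful person would: the job done as asked, in the order asked, and still so for the second after the job is handed in, while the arm keeps its last pose, push and grip.
It also fails if it takes over 64 s, if anything falls off the work surface, if the arm or the gripper's body presses on something with over 40 N, if the wrist force passes 120 N, or if a joint passes its speed limit or range.

## Working session

There is one attempt and no reset: what is moved stays moved. The work goes in short steps, Python scripts to look and compute and a tool call to move; the robot and the scene stay as the last step left them, time stands still between calls to the robot, and variables do not carry over. Pictures are saved under pics/ and viewed, at most 12 in all, crops included, and the job is handed in when it is done.

Besides the shell and the picture viewer there is one more tool, called after "Call:" as a command line: name --pt "numbers of a row" for each row, then --argument value for the rest. move_arm: Moves the arm, as the interface text tells. Its arguments: {"type":"object","properties":{"jaw":{"type":"array"},"delta_pos":{"type":"array"},"yaw":{"type":"array"},"force":{"type":"number"}},"required":["jaw","delta_pos","yaw"]}

```bash
mkdir -p pics; ls; cat > h.py <<'E'
import numpy as np, cv2
from workcell import bot, camera, camera_model, outline_of, pinpoint
def ray(cam,xy,z,m=None):
    m=m or camera_model(cam); R=np.array(m["R"]);t=np.array(m["t"])
    c=-R.T@t; d=R.T@np.array([(xy[0]-m["cx"])/m["fx"],(xy[1]-m["cy"])/m["fy"],1])
    return c+d*(z-c[2])/d[2]
def proj(cam,X,m=None):
    m=m or camera_model(cam); p=np.array(m["R"])@np.array(X)+np.array(m["t"])
    return np.array([m["fx"]*p[0]/p[2]+m["cx"],m["fy"]*p[1]/p[2]+m["cy"]])
def shot(cam,fn):
    im=camera(cam); cv2.imwrite(fn,cv2.cvtColor(im,cv2.COLOR_RGB2BGR)); return im
E
python3 - <<'E'
from h import *
o=bot.get_obs();print(o)
H={'frame':.08,'wells':.05,'fastener_bar':.086,'handle_a':.0265,'cover':0,'dryer':0,'long_cartridge':.025,'cartridge_a':.025,'tray':0,'beaker':0,'amber_bottle':0,'timer':0}
for c in ('top','scene'):
    shot(c,f'pics/{c}0.png')
    m=camera_model(c); print(c, -np.array(m["R"]).T@np.array(m["t"]))
    for n,z in H.items():
        for r in pinpoint(c,n)[:5]:
            print(n,np.round(r['xy'],1),round(r['confidence'],2),np.round(ray(c,r['xy'],z),4))
E
```

```text
pics
{'time': 0.0, 'q': array([7.19059914e+01, 5.00985944e+00, 1.00338696e+01, 9.50997629e+01,
       3.71921253e-04, 9.00007087e+01]), 'qd': array([-0.07452827,  0.03048025,  0.03919663, -0.03495838, -0.05580691,
        0.05100199]), 'joint_efforts': array([ 2.05333032e-03, -5.20383489e+01,  4.64810264e+01,  1.62179646e-02,
       -1.04985332e-06,  4.08680501e-05]), 'ee_pos': array([0.17081458, 0.52279531, 0.40398959]), 'tcp_rot': array([-1.79924247e+02, -3.70983942e-04,  1.61905282e+02]), 'wrist_force': array([-0.25243206,  0.67437677, -0.66291565]), 'torque': array([-0.0049102 , -0.00226298,  0.00160468]), 'grasp_force': 0.0, 'opening': 0.08587160756264342}
top [0.42831557 0.00251002 1.02306612]
frame [200.3 225.7] 0.63 [0.496  0.3157 0.08  ]
frame [257.8 171.6] 0.41 [0.6387 0.1781 0.08  ]
wells [200.8 227.9] 0.68 [0.4925 0.3239 0.05  ]
fastener_bar [196.3 228.1] 0.37 [0.4894 0.3233 0.086 ]
handle_a [316.1 253.6] 0.81 [0.4349 0.0237 0.0265]
handle_a [347.6 258.8] 0.56 [ 0.4236 -0.0591  0.0265]
cover [330.5 258.2] 0.76 [ 0.4239 -0.0148  0.    ]
dryer [205.8 231.4] 0.86 [0.4867 0.3
[... 612 characters left out ...]
.0223 0.0265]
cover [289.8 249.6] 0.62 [ 0.4201 -0.0215  0.    ]
dryer [250.  177.3] 0.55 [0.4926 0.3207 0.    ]
long_cartridge [241.1 169.7] 0.44 [0.4768 0.3498 0.025 ]
cartridge_a [250.  185.7] 0.6 [0.4597 0.2654 0.025 ]
cartridge_a [263.7 180.2] 0.47 [0.5116 0.2583 0.025 ]
cartridge_a [250.4 161.3] 0.37 [0.526  0.3655 0.025 ]
cartridge_a [283.9 235.3] 0.21 [0.428  0.0199 0.025 ]
tray [360.6 301.9] 0.85 [ 0.474  -0.2987  0.    ]
beaker [310.4 176.8] 0.77 [0.6651 0.1911 0.    ]
beaker [297.  255.7] 0.33 [ 0.4242 -0.0541  0.    ]
amber_bottle [372.  259.4] 0.6 [ 0.6005 -0.2088  0.    ]
amber_bottle [297.3 252.9] 0.32 [ 0.4313 -0.0461  0.    ]
timer [399.  243.5] 0.6 [ 0.7103 -0.2167  0.    ]
```

```bash
python3 -c "
import cv2
a=cv2.imread('pics/top0.png');b=cv2.imread('pics/scene0.png')
cv2.imwrite('pics/top0c.png',cv2.resize(a[130:330,140:400],None,fx=3,fy=3,interpolation=2))
cv2.imwrite('pics/sc0c.png',cv2.resize(b[110:290,190:430],None,fx=3.2,fy=3.2,interpolation=2))"
```

```text
(no output)
```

View pics/top0c.png

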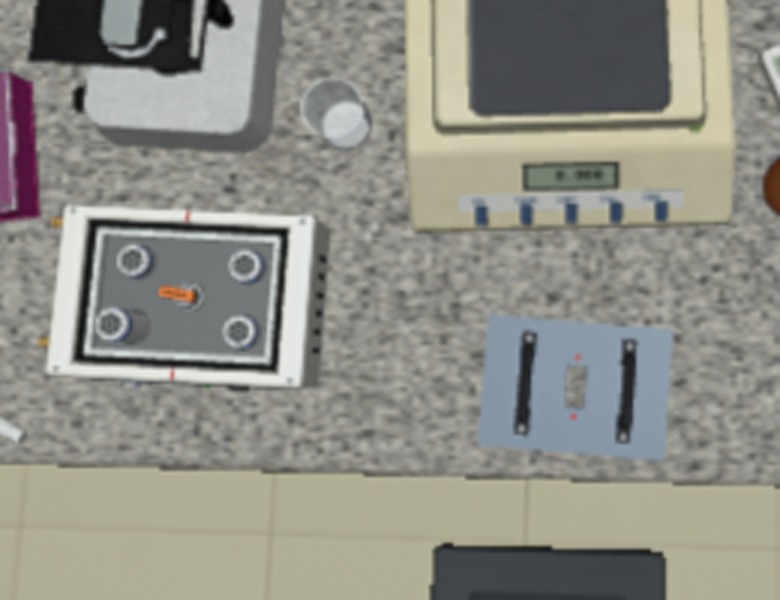

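View pics/sc0c.png

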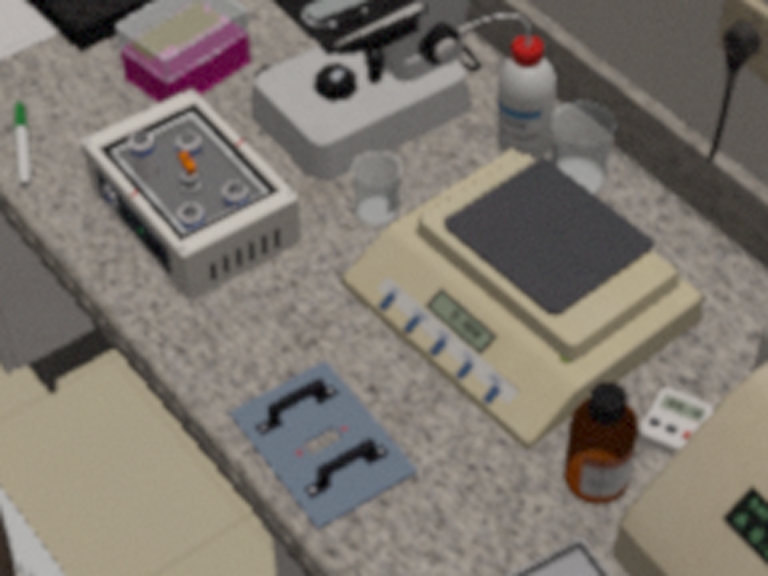

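The long cartridge stands in the front-left well (top pixel ≈ (178,238)). The bar is roughly across the slot line, and the red marks are at ≈ (203,202) and (197,255). The cover lies clear.

```bash
python3 - <<'E'
from h import *
im=camera('top').astype(int)
a=ray('top',(140+172/3,130+375/3),.08);b=ray('top',(140+188/3,130+215/3),.08)
print('marks',a,b,np.degrees(np.arctan2(*(b-a)[1::-1])))
print('longtop',ray('top',(177.7,237.7),.101))
for n,z in (('cover',.004),('tray',.02)):
    r=outline_of('top',n)[0]; k=r['mask'].astype(np.uint8)
    c=max(cv2.findContours(k,0,1)[0],key=cv2.contourArea)
    bx=cv2.boxPoints(cv2.minAreaRect(c)); print(n,r['confidence'],np.round([ray('top',p,z) for p in bx],4).tolist())
m=camera_model('wrist');o=bot.get_obs();print(o['ee_pos'],o['tcp_rot']);print(np.array(m['R']).round(3),-np.array(m['R']).T@np.array(m['t']),m['fx'],m['fy'],m['cx'],m['cy'])
from scipy.spatial.transform import Rotation as Ro
T=Ro.from_euler('xyz',o['tcp_rot'],degrees=True).as_matrix()
print('cam in tool',T.T@(-np.array(m['R']).T@np.array(m['t'])-o['ee_pos']))
E
```

```text
marks [0.42304573 0.31766642 0.08      ] [0.55717545 0.31423101 0.08      ] -1.467170557910308
longtop [0.46370059 0.36201701 0.101     ]
cover 0.6 [[0.367, 0.0699, 0.004], [0.4848, 0.0647, 0.004], [0.4761, -0.1036, 0.004], [0.3588, -0.0955, 0.004]]
tray 0.7 [[0.3896, -0.2368, 0.02], [0.5435, -0.2569, 0.02], [0.5335, -0.3631, 0.02], [0.3802, -0.3407, 0.02]]
[0.17082168 0.52280525 0.40468004] [-1.79999989e+02 -1.83341541e-03  1.61903997e+02]
[[ 0.31   0.951  0.001]
 [ 0.909 -0.297  0.293]
 [ 0.279 -0.09  -0.956]] [0.09933762 0.54586474 0.37410418] 293.84048114432716 293.84048114432716 323.02637602962847 204.5714655393853
cam in tool [ 0.0751098  -0.00028476  0.03057826]
```

Call:
move_arm --jaw '[0,0,0,0,0,0,0,0,0,0]' --pt "0.03 -0.021 0" --pt "0.03 -0.021 0" --pt "0.03 -0.021 0" --pt "0.03 -0.021 0" --pt "0.03 -0.021 0" --pt "0.03 -0.021 0" --pt "0.03 -0.021 0" --pt "0.03 -0.021 0" --pt "0.03 -0.021 0" --pt "0.03 -0.021 0" --yaw '[0.12,0.12,0.12,0.12,0.12,0.12,0.12,0.12,0.12,0.12]'

```text
time: 2.28
ee_pos: [0.4661, 0.316, 0.4048]
tcp_rot: [-180.0, 0.0, -130.4]
wrist_force: [-0.6, -0.6, -0.6]
opening: 0.0858
grasp_force: 0.0
```

Call:
move_arm --jaw '[0,0,0,0,0,0,0,0]' --pt "0 0 0" --pt "0 0 0" --pt "0 0 0" --pt "0 0 0" --pt "0 0 0" --pt "0 0 0" --pt "0 0 0" --pt "0 0 0" --yaw '[0.12,0.12,0.12,0.12,0.12,0.03,0,0]'

```text
time: 2.95
ee_pos: [0.4648, 0.3173, 0.4047]
tcp_rot: [-180.0, -0.0, -94.7]
wrist_force: [-0.3, -0.2, -0.1]
opening: 0.0856
grasp_force: 0.0
```

```bash
python3 - <<'E'
from h import *
o=bot.get_obs();print(o['time'],o['q'].round(1),o['ee_pos'],o['tcp_rot'])
m=camera_model('wrist');np.save('m1.npy',m,allow_pickle=True)
im=shot('wrist','pics/w1.png')
for n,z in {'frame':.08,'wells':.05,'fastener_bar':.086,'long_cartridge':.025,'cartridge_a':.025,'dryer':0}.items():
    for r in pinpoint('wrist',n)[:4]: print(n,np.round(r['xy'],1),round(r['confidence'],2),np.round(ray('wrist',r['xy'],z,m),4))
r=outline_of('wrist','fastener_bar')
hsv=cv2.cvtColor(im,cv2.COLOR_RGB2HSV)
k=cv2.inRange(hsv,(5,150,100),(20,255,255));c=max(cv2.findContours(k,0,1)[0],key=cv2.contourArea)
print('orange',cv2.contourArea(c),[ray('wrist',p,.092,m).round(4).tolist() for p in cv2.boxPoints(cv2.minAreaRect(c))])
E
```

```text
2.95 [ 34.3   6.8  12.   95.2  -0.  -50.9] [0.46484349 0.31729897 0.40468225] [-1.79999310e+02 -1.09939629e-03 -9.47341470e+01]
frame [297.9 187.5] 0.58 [0.4899 0.3125 0.08  ]
wells [298.3 183.5] 0.72 [0.4922 0.315  0.05  ]
fastener_bar [299.4 190.7] 0.7 [0.4881 0.3145 0.086 ]
long_cartridge [327.2 215.9] 0.58 [0.463  0.3651 0.025 ]
long_cartridge [303.1 175.7] 0.43 [0.488  0.3115 0.025 ]
cartridge_a [273.9 141.7] 0.97 [0.5178 0.2686 0.025 ]
cartridge_a [283.  217.9] 0.78 [0.5188 0.3632 0.025 ]
cartridge_a [321.7 139.1] 0.77 [0.462  0.2703 0.025 ]
dryer [299.9 174.2] 0.66 [0.494  0.3142 0.    ]
orange 186.5 [[0.4961, 0.3271, 0.092], [0.4917, 0.3005, 0.092], [0.4837, 0.3016, 0.092], [0.4879, 0.3283, 0.092]]
```

View pics/w1.png

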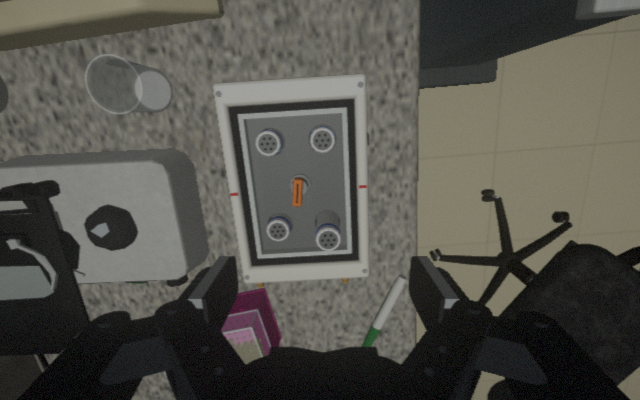

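View pics/top0.png

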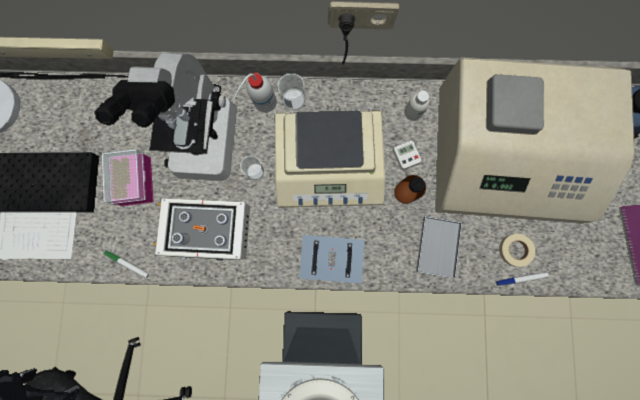

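The wrist picture shows the dryer with red marks at (234,194) and (363,186). The long cartridge top is at (328,238) and the orange bar at (298,192), almost across. I'll refine the dryer's pose from the marks, the wells and the bar.

```bash
python3 - <<'E'
from h import *
m=np.load('m1.npy',allow_pickle=True).item()
im=cv2.cvtColor(cv2.imread('pics/w1.png'),cv2.COLOR_BGR2RGB);hsv=cv2.cvtColor(im,cv2.COLOR_RGB2HSV)
def cen(x0,x1,y0,y1,h,cam='wrist',mm=m):
    w=h[y0:y1,x0:x1].astype(float);red=((w[...,0]<8)|(w[...,0]>170))*(w[...,1]-90).clip(0)
    ys,xs=np.mgrid[y0:y1,x0:x1];return np.array([(red*xs).sum(),(red*ys).sum()])/red.sum()
P=[cen(226,243,187,202,hsv),cen(354,370,179,194,hsv)]
W=[ray('wrist',p,.08,m) for p in P];d=W[0]-W[1]
print(P,W,'mid',(W[0]+W[1])/2,np.degrees(np.arctan2(d[1],d[0])),np.linalg.norm(d))
t=cv2.cvtColor(cv2.imread('pics/top0.png'),cv2.COLOR_BGR2HSV)
P=[cen(198,208,198,207,t),cen(192,202,251,260,t)];W=[ray('top',p,.08) for p in P];d=W[0]-W[1]
print(P,W,'mid',(W[0]+W[1])/2,np.degrees(np.arctan2(d[1],d[0])))
# dryer frame via white outline top corners in wrist (approx picks)
k=cv2.inRange(hsv,(0,0,150),(180,60,255));k[:, :205]=0;k[:,380:]=0;k[:70]=0;k[290:]=0
k=cv2.morphologyEx(k,cv2.MORPH_OPEN,np.ones((5,5)));c=max(cv2.findContours(k,0,1)[0],key=cv2.contourArea)
q=cv2.approxPolyDP(cv2.convexHull(c),12,True)[:,0];Q=[ray('wrist',p,.08,m).round(4) for p in q];print(q.tolist(),Q)
# cartridge tops: circles
print('long top @', ray('wrist',(328.5,239),.101,m))
E
```

```text
[array([233.68271605, 193.9037037 ]), array([362.46437659, 186.30407125])] [array([0.55692999, 0.31375805, 0.08      ]), array([0.42365175, 0.31668632, 0.08      ])] mid [0.49029087 0.31522218 0.08      ] -1.2586477511947447 0.13331040619088216
[array([202., 202.]), array([197.        , 254.46666667])] [array([0.55627778, 0.31586461, 0.08      ]), array([0.42433345, 0.31859682, 0.08      ])] mid [0.49030561 0.31723071 0.08      ] -1.1862696131481407
[[362, 76], [364, 184], [230, 191], [215, 86]] [array([0.4196, 0.2121, 0.08  ]), array([0.422 , 0.3144, 0.08  ]), array([0.5602, 0.3104, 0.08  ]), array([0.5564, 0.2094, 0.08  ])]
long top @ [0.46263907 0.36315686 0.101     ]
```

Call:
move_arm --jaw '[0,0,0,0,0,0,0,0]' --pt "-0.0005 0.0155 -0.02" --pt "-0.0005 0.0155 -0.03" --pt "-0.0005 0.0155 -0.03" --pt "0 0 -0.03" --pt "0 0 -0.02" --pt "0 0 -0.015" --pt "0 0 -0.01" --pt "0 0 0" --yaw '[0.06,0,0,0,0,0,0,0]' --force 35

```text
time: 4.02
ee_pos: [0.4629, 0.3635, 0.2474]
tcp_rot: [179.9, -0.1, -91.2]
wrist_force: [-0.1, -0.5, -0.5]
opening: 0.0855
grasp_force: 0.0
```

Call:
move_arm --jaw '[0.5,0.7,0.8,0.8,0.8,0.8,0.8,0.8]' --pt "0 0 0" --pt "0 0 0" --pt "0 0 0" --pt "0 0 0" --pt "0 0 0" --pt "0 0 0" --pt "0 0 0" --pt "0 0 0" --yaw '[0,0,0,0,0,0,0,0]'

```text
time: 4.68
ee_pos: [0.4635, 0.3639, 0.2507]
tcp_rot: [-179.9, 0.1, -91.2]
wrist_force: [-0.0, -0.9, 6.0]
opening: 0.0244
grasp_force: 34.6
```

Call:
move_arm --jaw '[0.8,0.8,0.8,0.8,0.8,0.8,0.8]' --pt "0 0 0.01" --pt "0 0 0.02" --pt "0 0 0.02" --pt "0 0 0.02" --pt "0 0 0.025" --pt "0 0 0.025" --pt "0 0 0" --yaw '[0,0,0,0,0,0,0]'

```text
time: 5.27
ee_pos: [0.4634, 0.3639, 0.3755]
tcp_rot: [-179.7, 0.2, -91.2]
wrist_force: [0.7, 0.6, 0.7]
opening: 0.0248
grasp_force: 34.7
```

```bash
python3 - <<'E'
from h import *
o=bot.get_obs();print(o['time'],o['q'].round(1),o['ee_pos'],o['opening'],o['grasp_force'])
im=shot('scene','pics/s2.png')
for c in ['scene']:
    for r in pinpoint(c,'long_cartridge')[:3]+outline_of(c,'long_cartridge')[:2]: print(r['xy'],r['confidence'])
print(proj('scene',o['ee_pos']-[0,0,.155]), proj('scene',[.4634,.364,.025+.12]))
cv2.imwrite('pics/s2c.png',cv2.resize(im[60:220,180:360,::-1],None,fx=3.5,fy=3.5))
E
```

```text
5.2667 [ 38.1   9.7  12.   92.    0.  -50.7] [0.4634369  0.36386016 0.37548192] 0.024772360970927578 34.68300958396867
[298.5, 253.0] 0.6
[231.7, 141.7] 0.45
[232.2, 133.3] 0.64
[228.77637861 126.90873359] [231.5883285  144.05704716]
```

View pics/s2c.png

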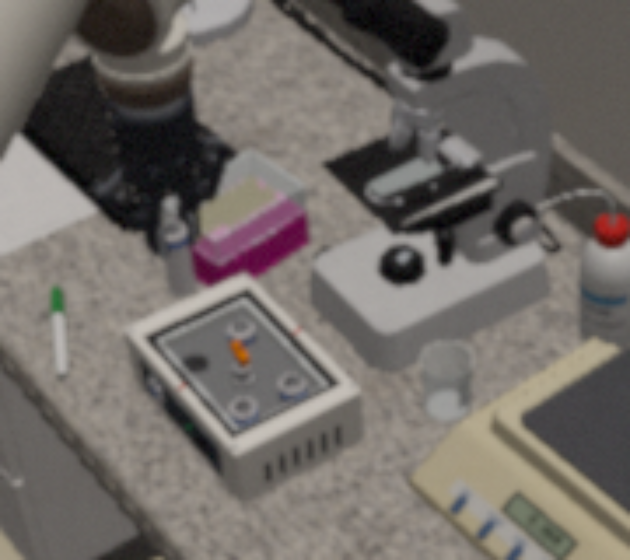

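The cartridge is in the gripper and its well is empty (dark hole at crop (195,362)). Next I carry it to the tray.

Call:
move_arm --jaw '[0.8,0.8,0.8,0.8,0.8,0.8,0.8,0.8,0.8,0.8]' --pt "-0.001 -0.02 0" --pt "-0.001 -0.03 0" --pt "-0.001 -0.036 0" --pt "-0.002 -0.036 0" --pt "-0.002 -0.036 0" --pt "-0.002 -0.036 0" --pt "-0.002 -0.036 0" --pt "-0.002 -0.036 0" --pt "-0.002 -0.036 0" --pt "-0.002 -0.036 0" --yaw '[0,0,0,0,0,0,0,0,0,0]'

```text
time: 6.25
ee_pos: [0.4455, 0.0242, 0.3684]
tcp_rot: [179.9, -0.0, -91.2]
wrist_force: [0.5, -0.7, -1.0]
opening: 0.0246
grasp_force: 34.7
```

Call:
move_arm --jaw '[0.8,0.8,0.8,0.8,0.8,0.8,0.8,0.8,0.8,0.8]' --pt "-0.001 -0.036 0" --pt "-0.001 -0.036 0" --pt "-0.001 -0.036 0" --pt "-0.001 -0.036 0" --pt "-0.001 -0.036 0" --pt "-0.001 -0.036 0" --pt "0 -0.036 0" --pt "0 -0.034 0" --pt "0 -0.02 0" --pt "0 0 0" --yaw '[0,0,0,0,0,0,0,0,0,0]'

```text
time: 7.08
ee_pos: [0.4398, -0.2834, 0.3674]
tcp_rot: [179.8, 0.1, -91.4]
wrist_force: [0.2, -0.9, -0.6]
opening: 0.0246
grasp_force: 34.7
```

```bash
python3 - <<'E'
from h import *
o=bot.get_obs();print(o['time'],o['q'].round(1),o['ee_pos'],o['opening'],o['grasp_force'])
camera('scene')
print([(r['xy'],r['confidence'],ray('scene',r['xy'],0)) for r in pinpoint('scene','tray')[:2]])
camera('top')
r=outline_of('top','tray')[0];k=r['mask'].astype(np.uint8)
c=max(cv2.findContours(k,0,1)[0],key=cv2.contourArea);print(np.round([ray('top',p,.02) for p in cv2.boxPoints(cv2.minAreaRect(c))],3).tolist())
E
```

```text
7.0833 [ -32.8    0.8    1.6   91.    -0.  -121.4] [ 0.43981    -0.28340985  0.36744114] 0.02458703685868707 34.66973070055246
[]
[[0.393, -0.235, 0.02], [0.544, -0.259, 0.02], [0.531, -0.367, 0.02], [0.38, -0.34, 0.02]]
```

Call:
move_arm --jaw '[0.8,0.8,0.8,0.8,0.8,0.8,0.8,0.8,0.8]' --pt "0 0 -0.02" --pt "0 0 -0.035" --pt "0 0 -0.035" --pt "0 0 -0.025" --pt "0 0 -0.01" --pt "0 0 -0.006" --pt "0 0 -0.004" --pt "0 0 -0.002" --pt "0 0 0" --yaw '[0,0,0,0,0,0,0,0,0]'

```text
time: 8.03
ee_pos: [0.4407, -0.2802, 0.2338]
tcp_rot: [-179.9, -0.1, -91.2]
wrist_force: [0.2, 0.3, -0.5]
opening: 0.0249
grasp_force: 34.7
```

Call:
move_arm --jaw '[0.8,0.8,0.8,0.8]' --pt "0 0 -0.002" --pt "0 0 -0.002" --pt "0 0 -0.001" --pt "0 0 0" --yaw '[0,0,0,0]'

```text
time: 8.37
ee_pos: [0.4405, -0.2804, 0.2287]
tcp_rot: [-179.9, -0.1, -91.2]
wrist_force: [-0.2, -0.5, 3.7]
opening: 0.0247
grasp_force: 35.1
```

Call:
move_arm --jaw '[0.6,0.5,0.4,0.2,0,0,0,0,0,0]' --pt "0 0 0" --pt "0 0 0" --pt "0 0 0" --pt "0 0 0" --pt "0 0 0" --pt "0 0 0" --pt "0 0 0.02" --pt "0 0 0.03" --pt "0 0 0.03" --pt "0 0 0.03" --yaw '[0,0,0,0,0,0,0,0,0,0]'

```text
time: 9.2
ee_pos: [0.4401, -0.2801, 0.3388]
tcp_rot: [180.0, 0.0, -91.2]
wrist_force: [1.1, -0.8, -0.6]
opening: 0.0851
grasp_force: 0.0
```

```bash
python3 - <<'E'
from h import *
m=camera_model('wrist');im=camera('wrist')
for n in ('long_cartridge','tray'):
  for f in (pinpoint,outline_of):
    for r in f('wrist',n)[:2]: print(n,f.__name__,r['xy'],round(r['confidence'],2),ray('wrist',r['xy'],.003,m).round(3), int(r['mask'].sum()) if 'mask' in r else '')
print(proj('wrist',[.4405,-.2804,.003],m),proj('wrist',[.4405,-.2804,.079],m))
E
```

```text
long_cartridge call [323.7, 199.5] 0.86 [ 0.439 -0.267  0.003] 1130
long_cartridge call [78.0, 242.7] 0.42 [ 0.718 -0.222  0.003] 3361
tray call [301.7, 164.0] 0.58 [ 0.461 -0.306  0.003] 
tray call [296.7, 160.5] 0.7 [ 0.466 -0.309  0.003] 14258
[322.08233538 187.08218494] [321.89614811 209.16851718]
```

Call:
move_arm --jaw '[0,0,0,0,0,0,0,0,0,0]' --pt "0 0.025 0.01" --pt "0 0.036 0" --pt "0 0.036 0" --pt "0 0.036 0" --pt "0 0.036 0" --pt "0 0.036 0" --pt "0 0.036 0" --pt "0 0.036 0" --pt "0.005 0.036 0" --pt "0.005 0.036 0" --yaw '[0,0,0,0,0,0,0,0,0,0]'

```text
time: 10.28
ee_pos: [0.4497, 0.0705, 0.3464]
tcp_rot: [179.9, -0.0, -91.2]
wrist_force: [1.5, -0.4, -0.4]
opening: 0.0856
grasp_force: 0.0
```

Call:
move_arm --jaw '[0,0,0,0.2,0.3,0.3,0.3,0.3,0.3,0.3]' --pt "0.005 0.036 0" --pt "0.005 0.036 0" --pt "0.006 0.036 0" --pt "0.006 0.036 0" --pt "0.006 0.036 0" --pt "0.006 0.036 0" --pt "0.006 0.026 0" --pt "0 0.005 0" --pt "0 0 0" --pt "0 0 0" --yaw '[0,0,0,-0.03,-0.03,-0.03,-0.03,-0.023,0,0]'

```text
time: 11.12
ee_pos: [0.4901, 0.3158, 0.346]
tcp_rot: [179.9, -0.1, -99.3]
wrist_force: [0.3, -0.2, 0.0]
opening: 0.0597
grasp_force: 0.0
```

```bash
cat > bar.py <<'E'
from h import *
def bar():
    m=camera_model('wrist');im=camera('wrist');hsv=cv2.cvtColor(im,cv2.COLOR_RGB2HSV)
    k=cv2.inRange(hsv,(5,150,90),(20,255,255));c=max(cv2.findContours(k,0,1)[0],key=cv2.contourArea)
    # undistort perspective: map the contour to the plane z=.092
    W=np.array([ray('wrist',p,.092,m)[:2]*1e3 for p in c[:,0]],np.float32)
    r=cv2.minAreaRect(W);b=cv2.boxPoints(r);e=[b[1]-b[0],b[2]-b[1]];e=max(e,key=np.linalg.norm)
    red=cv2.inRange(hsv,(170,110,90),(180,255,255))|cv2.inRange(hsv,(0,110,90),(4,255,255))
    n,_,st,ce=cv2.connectedComponentsWithStats(red)
    M=[(ray('wrist',ce[i],.08,m).round(4)[:2].tolist(),int(st[i,4])) for i in range(1,n) if st[i,4]>5]
    return r,np.degrees(np.arctan2(e[1],e[0]))%180,cv2.contourArea(c),M,im
E
python3 - <<'E'
from bar import *
o=bot.get_obs();print(o['time'],o['q'].round(1),o['ee_pos'],o['tcp_rot'])
print(bar()[:4])
E
```

```text
11.1167 [ 32.8   8.8   7.8  89.1  -0.  -47.9] [0.49010287 0.31584518 0.34603845] [ 1.79884900e+02 -1.16313428e-01 -9.93159667e+01]
(((490.1828918457031, 314.3450012207031), (27.826732635498047, 7.32808256149292), 80.65634155273438), np.float32(80.65635), 288.0, [([0.4235, 0.3166], 25), ([0.5571, 0.3136], 24)])
```

Call:
move_arm --jaw '[0.3,0.3,0.3,0.3,0.3,0.7,0.9,0.95,0.95,0.95]' --pt "0 -0.001 -0.02" --pt "0 0 -0.035" --pt "0 0 -0.025" --pt "0 0 -0.012" --pt "0 0 -0.002" --pt "0 0 0" --pt "0 0 0" --pt "0 0 0" --pt "0 0 0" --pt "0 0 0" --yaw '[0,0,0,0,0,0,0,0,0,0]' --force 25

```text
time: 12.0
ee_pos: [0.4905, 0.315, 0.2553]
tcp_rot: [-179.9, 0.1, -99.4]
wrist_force: [-1.3, -0.6, 4.7]
opening: 0.0082
grasp_force: 27.8
```

Call:
move_arm --jaw '[0.95,0.95]' --pt "0 0 0" --pt "0 0 0" --yaw '[0,0]'

```text
time: 12.17
ee_pos: [0.4905, 0.315, 0.2553]
tcp_rot: [-179.9, 0.1, -99.4]
wrist_force: [-1.4, -0.6, 5.7]
opening: 0.0079
grasp_force: 28.0
```

Call:
move_arm --jaw '[0.95,0.95,0.95,0.95,0.95,0.95,0.95,0.95,0.95,0.95]' --pt "0 0 0" --pt "0 0 0" --pt "0 0 0" --pt "0 0 0" --pt "0 0 0" --pt "0 0 0" --pt "0 0 0" --pt "0 0 0" --pt "0 0 0" --pt "0 0 0" --yaw '[-0.11,-0.11,-0.11,-0.11,-0.11,-0.11,-0.11,-0.11,-0.11,-0.11]'

```text
time: 13.0
ee_pos: [0.4907, 0.3149, 0.2553]
tcp_rot: [180.0, 0.1, -162.7]
wrist_force: [1.0, -2.1, 5.7]
opening: 0.0077
grasp_force: 27.9
```

Call:
move_arm --jaw '[0.95,0.95,0.95,0.95,0.95]' --pt "0 0 0" --pt "0 0 0" --pt "0 0 0" --pt "0 0 0" --pt "0 0 0" --yaw '[-0.11,-0.11,-0.11,0,0]'

```text
time: 13.42
ee_pos: [0.4907, 0.3148, 0.2554]
tcp_rot: [180.0, 0.1, 178.6]
wrist_force: [0.0, -2.2, 5.6]
opening: 0.0081
grasp_force: 27.9
```

Call:
move_arm --jaw '[0.85,0.7,0.5,0.3,0.3,0.3,0.3,0.3,0.3]' --pt "0 0 0" --pt "0 0 0" --pt "0 0 0" --pt "0 0 0.01" --pt "0 0 0.025" --pt "0 0 0.03" --pt "0 0 0.03" --pt "0 0 0.01" --pt "0 0 0" --yaw '[0,0,0,0,0,0,0,0,0]'

```text
time: 14.17
ee_pos: [0.4906, 0.315, 0.3626]
tcp_rot: [179.8, 0.3, 178.7]
wrist_force: [0.6, 0.1, 0.3]
opening: 0.0598
grasp_force: 0.0
```

```bash
python3 - <<'E'
from bar import *
o=bot.get_obs();print(o['time'],o['q'].round(1),o['ee_pos'],o['tcp_rot'])
r=bar();print(r[:4]);cv2.imwrite('pics/w3.png',r[4][...,::-1])
E
```

```text
14.1667 [32.7  8.7  9.5 90.5  0.  34. ] [0.49058148 0.31500776 0.36263636] [179.81681146   0.26137076 178.66906461]
(((489.44927978515625, 315.1614074707031), (6.933342933654785, 25.898733139038086), 88.58998107910156), np.float32(178.59003), 232.0, [([0.4012, 0.0603], 17), ([0.4238, 0.3163], 20), ([0.4408, 0.0581], 13), ([0.5568, 0.3133], 13)])
```

View pics/w3.png

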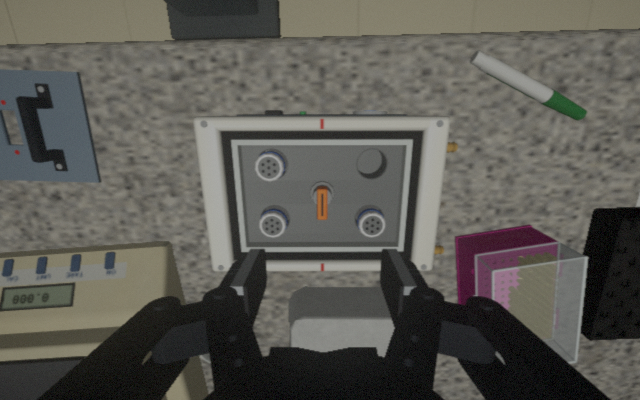

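The bar now lines up with the marks (178.6° against 178.7°), and the other three cartridges are in place. On to the cover.

Call:
move_arm --jaw '[0.3,0.3,0.3,0.3,0.3,0.3,0.3,0.3,0.3,0.3]' --pt "-0.007 -0.033 0" --pt "-0.007 -0.036 0" --pt "-0.007 -0.036 0" --pt "-0.007 -0.036 0" --pt "-0.007 -0.036 0" --pt "-0.007 -0.036 0" --pt "-0.007 -0.036 0" --pt "-0.007 -0.036 0" --pt "-0.007 -0.03 0" --pt "-0.007 -0.015 0" --yaw '[0,0,0,0,0,0,0,0,0,0]'

```text
time: 15.05
ee_pos: [0.4194, -0.0177, 0.357]
tcp_rot: [-180.0, -0.1, 178.6]
wrist_force: [-0.4, 0.0, 0.3]
opening: 0.0597
grasp_force: 0.0
```

Call:
move_arm --jaw '[0.3,0.3]' --pt "0 0 0" --pt "0 0 0" --yaw '[0,0]'

```text
time: 15.22
ee_pos: [0.42, -0.0158, 0.3574]
tcp_rot: [180.0, -0.1, 178.5]
wrist_force: [-0.0, 0.9, 0.3]
opening: 0.0596
grasp_force: 0.0
```

```bash
python3 - <<'E'
from h import *
o=bot.get_obs();print(o['time'],o['q'].round(1),o['ee_pos'],o['tcp_rot'])
m=camera_model('wrist');im=shot('wrist','pics/w4.png');hsv=cv2.cvtColor(im,cv2.COLOR_RGB2HSV)
k=cv2.inRange(hsv,(98,50,80),(120,160,255));k=cv2.morphologyEx(k,cv2.MORPH_CLOSE,np.ones((25,25)));k=cv2.morphologyEx(k,cv2.MORPH_OPEN,np.ones((5,5)))
c=max(cv2.findContours(k,0,1)[0],key=cv2.contourArea)
W=np.array([ray('wrist',p,.004,m)[:2]*1e3 for p in c[:,0]],np.float32);print('cover',cv2.minAreaRect(W))
red=cv2.inRange(hsv,(170,80,90),(180,255,255))|cv2.inRange(hsv,(0,80,90),(5,255,255))
n,_,st,ce=cv2.connectedComponentsWithStats(red)
for i in range(1,n):
    if st[i,4]>4: print('red',ce[i].round(1),ray('wrist',ce[i],.004,m).round(4),st[i,4])
for nm,z in (('handle_a',.0265),('cover',0)):
    for r in pinpoint('wrist',nm)[:3]: print(nm,np.round(r['xy'],1),round(r['confidence'],2),ray('wrist',r['xy'],z,m).round(4))
bl=((hsv[...,2]<60)*255).astype(np.uint8)
cs=[c for c in cv2.findContours(bl,0,1)[0] if 100<cv2.contourArea(c)<3000]
for c in cs:
    W=np.array([ray('wrist',p,.032,m)[:2]*1e3 for p in c[:,0]],np.float32);print('blk',c[:,0].mean(0),cv2.minAreaRect(W))
E
```

```text
15.2167 [ -2.2 -13.4 -12.5  91.    0.   -0.7] [ 0.42002933 -0.0158122   0.35741973] [ 1.79988220e+02 -9.07282183e-02  1.78540981e+02]
cover ((596.337158203125, -10.154991149902344), (9.169820785522461, 18.51949119567871), 88.78094482421875)
red [320.6 164.4] [ 0.3968 -0.0176  0.004 ] 15
red [319.5 209.3] [ 0.4488 -0.0203  0.004 ] 14
handle_a [276.3 191.4] 0.92 [ 0.4206 -0.0648  0.0265]
cover [318.2 187.9] 0.98 [ 0.4244 -0.0211  0.    ]
blk [ 64.85526316 275.56140351] ((501.92584228515625, -298.34771728515625), (88.24638366699219, 46.75272750854492), 81.58220672607422)
blk [600.27803738 270.04906542] ((515.4096069335938, 317.17950439453125), (83.2998275756836, 141.63438415527344), 88.85494232177734)
blk [604.83333333 181.8974359 ] ((418.3924560546875, 272.2694396972656), (77.84183502197266, 11.552606582641602), 88.53211212158203)
blk [ 24.5859375 190.2109375] ((413.43048095703125, -323.386474609375), (13.285959243774414, 58.318058013916016), 81.9357681274414)
blk [109.23545706 212.48476454] ((454.42633056640625, -240.42242431640625), (148.60821533203125, 47.96249008178711), 8.6424560546875)
blk [361.4        188.55555556] ((418.91094970703125, 24.037342071533203), (13.677617073059082, 81.95571899414062), 86.94302368164062)
blk [278.50828729 186.28176796] ((413.94879150390625, -61.211585998535156), (13.354385375976562, 82.21939086914062), 86.39523315429688)
```

View pics/w4.png

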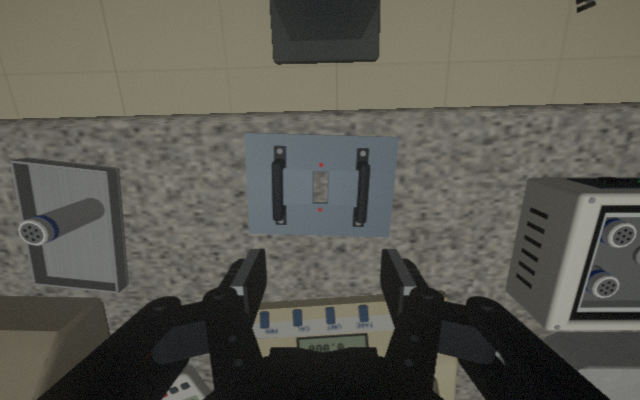

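The cover is centred near (0.423, −0.019), yaw ≈ −3.2°, with its red marks at (321,164) and (320,209). The cartridge stands in the tray. I'll grip the −y handle.

Call:
move_arm --jaw '[0.3,0.3,0.3,0.3,0.3,0.3,0.3,0.3,0.3]' --pt "0 -0.018 -0.02" --pt "0 -0.02 -0.03" --pt "0 -0.01 -0.035" --pt "0 0 -0.035" --pt "0 0 -0.03" --pt "0 0 -0.015" --pt "0 0 -0.008" --pt "0 0 -0.003" --pt "0 0 0" --yaw '[-0.03,0,0,0,0,0,0,0,0]' --force 60

```text
time: 16.12
ee_pos: [0.4206, -0.0627, 0.1827]
tcp_rot: [180.0, -0.0, 177.0]
wrist_force: [0.2, -0.4, 0.5]
opening: 0.0595
grasp_force: 0.0
```

```bash
python3 - <<'E'
from h import *
o=bot.get_obs();print(o['time'],o['ee_pos'],o['tcp_rot'],o['wrist_force'])
E
```

```text
16.1167 [ 0.42059357 -0.06269063  0.18268617] [ 1.79996088e+02 -2.01102314e-02  1.77010763e+02] [ 0.16183873 -0.38026234  0.45598991]
```

Call:
move_arm --jaw '[0.5,0.7,0.85,0.95,0.95,0.95,0.95,0.95]' --pt "0 -0.001 -0.001" --pt "0 0 0" --pt "0 0 0" --pt "0 0 0" --pt "0 0 0" --pt "0 0 0" --pt "0 0 0" --pt "0 0 0" --yaw '[0,0,0,0,0,0,0,0]' --force 70

```text
time: 16.78
ee_pos: [0.4207, -0.0643, 0.1826]
tcp_rot: [-180.0, 0.1, 176.9]
wrist_force: [-1.2, 0.8, 6.1]
opening: 0.0098
grasp_force: 68.9
```

Call:
move_arm --jaw '[0.95,0.95,0.95,0.95,0.95,0.95,0.95,0.95,0.95]' --pt "0 0 0.005" --pt "0 0 0.01" --pt "0 0 0.02" --pt "0 0 0.03" --pt "0 0 0.03" --pt "0 0 0.03" --pt "0 0 0.015" --pt "0 0 0" --pt "0 0 0" --yaw '[0,0,0,0,0,0,0,0,0]'

```text
time: 17.53
ee_pos: [0.4204, -0.0643, 0.3221]
tcp_rot: [-180.0, 0.1, 176.9]
wrist_force: [-0.1, 0.5, -3.2]
opening: 0.0094
grasp_force: 68.3
```

```bash
cat > cov.py <<'E'
from h import *
def cov(fn):
    o=bot.get_obs();zt=o['ee_pos'][2]-.1815+.004
    m=camera_model('wrist');im=shot('wrist',fn);hsv=cv2.cvtColor(im,cv2.COLOR_RGB2HSV)
    print(o['time'],o['q'].round(1),o['ee_pos'].round(4),o['tcp_rot'].round(2),o['wrist_force'].round(1),o['torque'].round(2),o['opening'])
    red=cv2.inRange(hsv,(170,90,90),(180,255,255))|cv2.inRange(hsv,(0,90,90),(5,255,255))
    n,_,st,ce=cv2.connectedComponentsWithStats(red)
    for i in range(1,n):
        if st[i,4]>5: print('red',ce[i].round(1),ray('wrist',ce[i],zt,m).round(4),'rel',(ray('wrist',ce[i],zt,m)-o['ee_pos'])[:2].round(4),st[i,4])
    for nm,z in (('handle_a',zt+.0225),('cover',zt-.004)):
        for r in pinpoint('wrist',nm)[:3]: print(nm,np.round(r['xy'],1),round(r['confidence'],2),ray('wrist',r['xy'],z,m).round(4))
E
python3 -c "
from cov import *
cov('pics/w5.png')"
```

```text
17.5333 [ -8.7 -13.1 -16.1  86.9  -0.   -5.6] [ 0.4204 -0.0643  0.3221] [-1.7999e+02  7.0000e-02  1.7694e+02] [-0.1  0.5 -3.2] [-0.15 -0.02  0.02] 0.009435568701607142
red [407.6 210.6] [ 0.3962 -0.0184  0.1446] rel [-0.0242  0.0458] 64
handle_a [509.3 279.6] 0.9 [0.4261 0.0251 0.1671]
handle_a [323.8 276.7] 0.57 [ 0.4197 -0.0639  0.1671]
cover [324.9 278.9] 0.62 [ 0.437  -0.0641  0.1406]
```

View pics/w5.png

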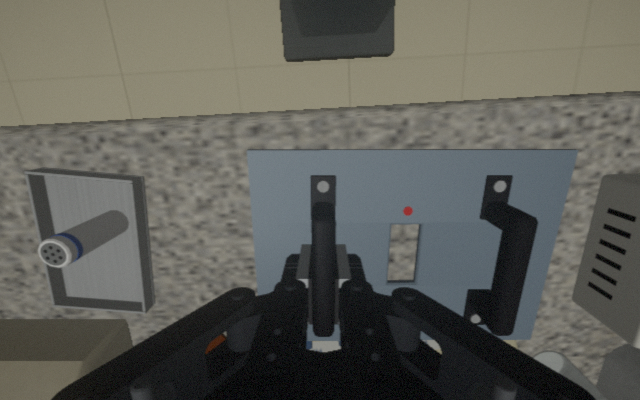

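The cover hangs level from the −y handle, with the slot at about (404,252) and the front edge from (247,150) to (576,150). Now I'll compute its pose in the hand.

```bash
python3 - <<'E'
from h import *
from scipy.optimize import least_squares
o=bot.get_obs();m=camera_model('wrist');zt=o['ee_pos'][2]-.1815+.004
for z in (zt-.001,zt,zt+.001):
    R=lambda p:ray('wrist',p,z,m)[:2]
    s=[R(p) for p in [(391,223.5),(419.5,223.5),(416,282),(387,282)]]
    print(np.mean(s,0)-o['ee_pos'][:2],'slot size',np.linalg.norm(s[0]-s[3]),np.linalg.norm(s[0]-s[1]))
    d=R((247.5,150.5))-R((575.5,150.5));print('front edge',np.linalg.norm(d),np.degrees(np.arctan2(-d[0],d[1])), [R(p)-o['ee_pos'][:2] for p in [(247.5,150.5),(575.5,150.5)]])
im=cv2.cvtColor(cv2.imread('pics/w5.png'),cv2.COLOR_BGR2HSV)
k=cv2.inRange(im,(98,50,60),(120,160,255))
# front edge & sides fit
E=[]
for x in list(range(260,300,4))+list(range(350,560,4)):
    col=np.where(k[130:180,x])[0]; 
    if len(col): E.append((x,130+col[0]-.5))
P=np.array([ray('wrist',p,zt,m)[:2] for p in E]);f=np.polyfit(P[:,1],P[:,0],1);print('front edge yaw',np.degrees(-np.arctan(f[0])),'std',np.std(P[:,0]-np.polyval(f,P[:,1])))
L=[];Rr=[]
for y in range(160,240,4):
    r=np.where(k[y])[0];r=r[(r>230)&(r<600)];L.append((r[0]-.5,y));Rr.append((r[-1]+.5,y))
for q in (L,Rr):
    P=np.array([ray('wrist',p,zt,m)[:2] for p in q]);f=np.polyfit(P[:,0],P[:,1],1);print('side yaw',np.degrees(np.arctan(f[0])),'y at slot centre x',np.polyval(f,.422))
E
```

```text
[0.00061625 0.04463764] slot size 0.03571781798404929 0.01532605570620115
front edge 0.16377958709354953 176.94765312347053 [array([-0.06037974, -0.03447166]), array([-0.05165875,  0.12907557])]
[0.00010462 0.0443618 ] slot size 0.03547663306943203 0.01522256636543098
front edge 0.1626736638328724 176.94765312347053 [array([-0.06047949, -0.03421332]), array([-0.0518174 ,  0.12822956])]
[-0.00040701  0.04408595] slot size 0.035235448154814934 0.015119077024660818
front edge 0.16156774057219528 176.94765312347053 [array([-0.06057924, -0.03395498]), array([-0.05197604,  0.12738354])]
front edge yaw -74.82471700690867 std 0.0<stdin>:16: RankWarning: Polyfit may be poorly conditioned
Traceback (most recent call last):
IndexError: index 0 is out of bounds for axis 0 with size 0
```

Call:
move_arm --jaw '[0.95,0.95,0.95,0.95,0.95,0.95,0.95,0.95,0.95,0.95]' --pt "0 0.015 0.01" --pt "0.003 0.028 0" --pt "0.007 0.033 0" --pt "0.008 0.035 0" --pt "0.008 0.035 0" --pt "0.008 0.035 0" --pt "0.008 0.035 0" --pt "0.008 0.035 0" --pt "0.008 0.035 0" --pt "0.007 0.028 0" --yaw '[0,0,0,0.005,0.005,0.005,0.005,0.005,0.006,0]'

```text
time: 18.52
ee_pos: [0.4852, 0.2522, 0.3298]
tcp_rot: [-179.9, -0.1, 178.8]
wrist_force: [0.6, -0.5, -2.7]
opening: 0.0094
grasp_force: 68.6
```

Call:
move_arm --jaw '[0.95,0.95,0.95,0.95]' --pt "0.005 0.015 0" --pt "0 0.006 0" --pt "0 0 0" --pt "0 0 0" --yaw '[0,0,0,0]'

```text
time: 18.85
ee_pos: [0.49, 0.2703, 0.3307]
tcp_rot: [-179.9, -0.1, 178.7]
wrist_force: [0.7, -0.1, -2.6]
opening: 0.0092
grasp_force: 68.7
```

```bash
python3 -c "
from cov import *
cov('pics/w6.png')"
```

```text
18.85 [28.9  5.5  2.4 87.1 -0.  30.2] [0.49   0.2703 0.3307] [-1.7992e+02 -1.0000e-01  1.7873e+02] [ 0.7 -0.1 -2.6] [-0.14 -0.01  0.  ] 0.009238632856906574
red [384.9 126.6] [0.4208 0.3016 0.1532] rel [-0.0692  0.0313] 37
red [407.4 210.6] [0.4638 0.3151 0.1532] rel [-0.0262  0.0448] 64
handle_a [323.2 276.1] 0.84 [0.4885 0.2702 0.1757]
handle_a [510.5 275.2] 0.82 [0.49   0.3597 0.1757]
cover [401.6 252.8] 0.96 [0.4903 0.3145 0.1492]
```

View pics/w6.png

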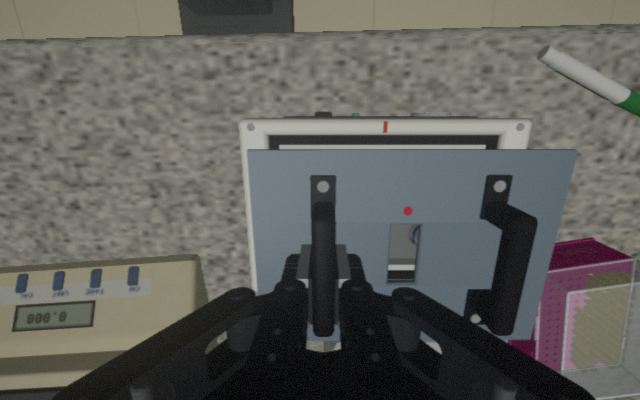

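Call:
move_arm --jaw '[0.95,0.95,0.95,0.95,0.95]' --pt "0 0 -0.015" --pt "0 0 -0.02" --pt "0 0 -0.011" --pt "0 0 0" --pt "0 0 0" --yaw '[0,0,0,0,0]'

```text
time: 19.42
ee_pos: [0.4902, 0.2702, 0.2857]
tcp_rot: [-180.0, -0.0, 178.7]
wrist_force: [-0.3, -0.6, -3.7]
opening: 0.0092
grasp_force: 68.7
```

```bash
python3 -c "
from cov import *
cov('pics/w7.png')
m=camera_model('wrist')
for p in [(.4238,.3163)]: print(proj('wrist',[*p,.08],m))
"
```

```text
19.4167 [28.9  5.6 -2.4 82.  -0.  30.2] [0.4902 0.2702 0.2857] [-1.7997e+02 -4.0000e-02  1.7869e+02] [-0.3 -0.6 -3.7] [-0.1  -0.01 -0.02] 0.009248188943331006
red [400.6 128.9] [0.4224 0.3093 0.1082] rel [-0.0678  0.0391] 65
red [407.2 210.5] [0.4642 0.3151 0.1082] rel [-0.026   0.0449] 62
handle_a [509.2 277.8] 0.94 [0.4918 0.3594 0.1307]
handle_a [323.7 277.9] 0.65 [0.4898 0.2704 0.1307]
cover [397.6 253.3] 0.9 [0.491  0.3124 0.1042]
[398.41375851 127.26789897]
```

View pics/w7.png

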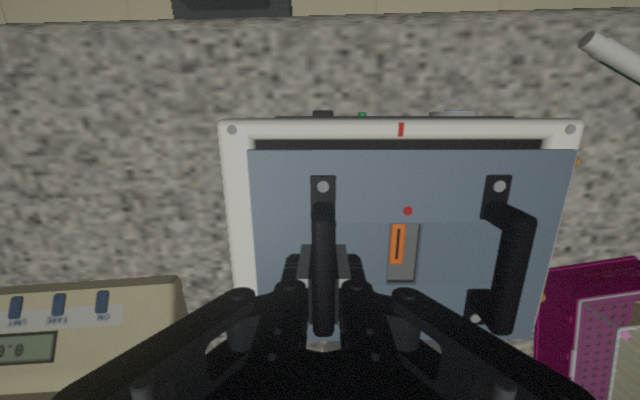

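```bash
python3 - <<'E'
from h import *
m=camera_model('wrist');zt=.2857-.1826+.004
hsv=cv2.cvtColor(cv2.imread('pics/w7.png'),cv2.COLOR_BGR2HSV)
k=cv2.inRange(hsv,(5,150,90),(20,255,255));c=max(cv2.findContours(k,0,1)[0],key=cv2.contourArea)
W=np.array([ray('wrist',p,.092,m)[:2]*1e3 for p in c[:,0]],np.float32);print('bar',cv2.minAreaRect(W),cv2.boundingRect(c))
print('mark',ray('wrist',(400.6,128.9),.08,m))
print('cover red',ray('wrist',(407.2,210.5),zt,m))
for p in [(391,223.5),(419.5,223.5),(416,281),(387,281)]: print('slot',ray('wrist',p,zt,m).round(4))
for n,p in {'frameFL':(220,122),'frameFR':(582,122),'innerL':(255,140),'innerR':(543,140)}.items(): print(n,ray('wrist',p,.08,m).round(4))
for p in [(247.5,150.5),(577,150.5)]: print('cover front corner',ray('wrist',p,zt,m).round(4))
E
```

```text
bar ((492.57763671875, 315.8667907714844), (8.114150047302246, 25.345338821411133), 88.67817687988281) (389, 225, 16, 39)
mark [0.4247493  0.31762187 0.08      ]
cover red [0.46578989 0.31653001 0.1071    ]
slot [0.473  0.3082 0.1071]
slot [0.4734 0.3237 0.1071]
slot [0.5089 0.3243 0.1071]
slot [0.5085 0.3075 0.1071]
frameFL [0.4185 0.2131 0.08  ]
frameFR [0.4232 0.4225 0.08  ]
innerL [0.4292 0.2324 0.08  ]
innerR [0.433  0.4019 0.08  ]
cover front corner [0.4321 0.2343 0.1071]
cover front corner [0.4359 0.4001 0.1071]
```

Within this one view, slot, bar, marks and frame agree to about 0.5 mm and 0.1°. The bar shows inside the slot at (397,245), so I'll lower.

Call:
move_arm --jaw '[0.95,0.95,0.95,0.95,0.95,0.95,0.95]' --pt "0 0 -0.006" --pt "0 0 -0.006" --pt "0 0 -0.005" --pt "0 0 -0.004" --pt "0 0 -0.003" --pt "0 0 0" --pt "0 0 0" --yaw '[0,0,0,0,0,0,0]' --force 100

```text
time: 20.15
ee_pos: [0.4903, 0.2708, 0.2615]
tcp_rot: [-180.0, -0.0, 178.7]
wrist_force: [0.4, -0.2, -2.9]
opening: 0.0088
grasp_force: 99.1
```

Call:
move_arm --jaw '[0.95,0.95,0.95,0.95,0.95]' --pt "0 0 -0.001" --pt "0 0 -0.001" --pt "0 0 -0.001" --pt "0 0 0" --pt "0 0 0" --yaw '[0,0,0,0,0]'

```text
time: 20.57
ee_pos: [0.4904, 0.2708, 0.259]
tcp_rot: [180.0, 0.0, 178.7]
wrist_force: [0.5, -1.2, -1.3]
opening: 0.0087
grasp_force: 99.5
```

Call:
move_arm --jaw '[0.95,0.95,0.95,0.95]' --pt "0 0 -0.001" --pt "0 0 -0.001" --pt "0 0 0" --pt "0 0 0" --yaw '[0,0,0,0]'

```text
time: 20.9
ee_pos: [0.4904, 0.2708, 0.2572]
tcp_rot: [180.0, 0.0, 178.7]
wrist_force: [-0.8, -1.6, 5.1]
opening: 0.0088
grasp_force: 100.2
```

```bash
python3 -c "
from cov import *
cov('pics/w8.png')"
```

```text
20.9 [28.9  6.  -5.1 78.8 -0.  30.2] [0.4904 0.2708 0.2572] [1.7998e+02 4.0000e-02 1.7872e+02] [-0.8 -1.6  5.1] [-0.31  0.19 -0.  ] 0.008758681646380903
red [413.9 131. ] [0.424  0.3165 0.0797] rel [-0.0664  0.0457] 97
red [407.9 210.8] [0.4648 0.3161 0.0797] rel [-0.0256  0.0453] 65
handle_a [511.2 276.5] 0.83 [0.4916 0.361  0.1022]
handle_a [327.2 276.2] 0.73 [0.4894 0.2729 0.1022]
cover [399.2 252.6] 0.84 [0.491  0.314  0.0757]
```

Call:
move_arm --jaw '[0.95,0.95,0.95,0.95]' --pt "0 0 -0.001" --pt "0 0 -0.001" --pt "0 0 0" --pt "0 0 0" --yaw '[0,0,0,0]'

```text
time: 21.38
ee_pos: [0.4904, 0.2708, 0.2557]
tcp_rot: [180.0, 0.1, 178.7]
wrist_force: [-3.0, -1.5, 9.9]
opening: 0.009
grasp_force: 101.0
```

Call:
move_arm --jaw '[0.95,0.95,0.95,0.95]' --pt "0 0 -0.001" --pt "0 0 0" --pt "0 0 0" --pt "0 0 0" --yaw '[0,0,0,0]'

```text
time: 21.72
ee_pos: [0.4903, 0.2707, 0.2557]
tcp_rot: [180.0, 0.1, 178.7]
wrist_force: [-5.9, -4.0, 17.2]
opening: 0.0087
grasp_force: 102.0
```

```bash
python3 -c "
from h import *
o=bot.get_obs();print(o['ee_pos'],o['tcp_rot'],o['wrist_force'],o['torque'],o['opening'])"
```

```text
[0.49029428 0.2707325  0.25570051] [1.79952085e+02 9.50342627e-02 1.78721486e+02] [-5.93574195 -3.98334885 17.21953738] [-0.81392735  1.00827315  0.00307299] 0.00872576879390286
```

Call:
move_arm --jaw '[0.95,0.95,0.95,0.95]' --pt "0 0 -0.001" --pt "0 0 -0.0005" --pt "0 0 0" --pt "0 0 0" --yaw '[0,0,0,0]'

```text
time: 22.05
ee_pos: [0.4902, 0.2707, 0.2556]
tcp_rot: [179.9, 0.1, 178.7]
wrist_force: [-9.6, -7.2, 27.9]
opening: 0.0088
grasp_force: 103.4
```

```bash
python3 - <<'E'
from cov import *
cov('pics/w9.png')
m=camera_model('wrist')
# plate height check: distances between known points
z=.077
R=lambda p:ray('wrist',p,z,m)
hs=[r for r in pinpoint('wrist','handle_a')[:2]];print([ray('wrist',r['xy'],.073+.0265,m).round(4) for r in hs])
im=cv2.imread('pics/w9.png');cv2.imwrite('pics/w9c.png',cv2.resize(im[100:340,200:640],None,fx=1.8,fy=1.8,interpolation=2))
E
```

```text
22.05 [28.9  5.9 -5.4 78.5 -0.  30.2] [0.4902 0.2707 0.2556] [1.7992e+02 1.5000e-01 1.7872e+02] [-9.6 -7.2 27.9] [-1.28  1.86  0.  ] 0.00884776122960644
red [414.9 131. ] [0.4241 0.317  0.0781] rel [-0.066   0.0463] 98
red [407.9 210.6] [0.4648 0.3162 0.0781] rel [-0.0253  0.0455] 62
handle_a [325.6 272.6] 0.97 [0.4875 0.2722 0.1006]
handle_a [509.2 274.9] 0.96 [0.4908 0.36   0.1006]
cover [399.4 251.4] 0.57 [0.4904 0.3141 0.0741]
[array([0.4882, 0.2722, 0.0995]), array([0.4915, 0.3608, 0.0995])]
```

View pics/w9c.png

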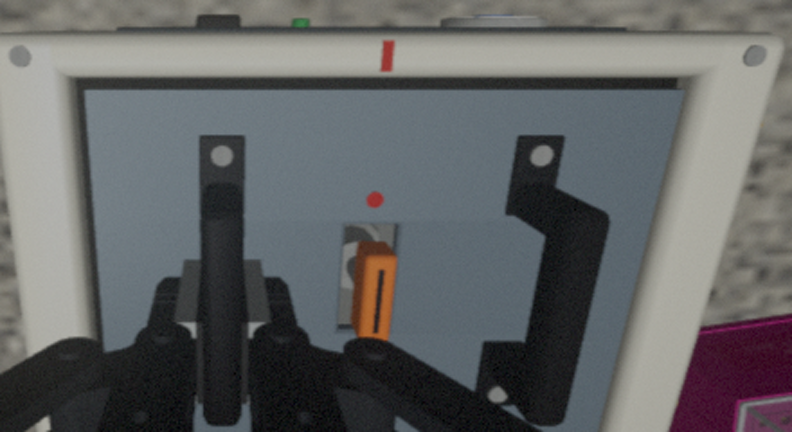

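The bar stands through the slot (crop (375,290)) and the cover sits below the frame top all round. I'll trim out the side load and press a bit firmer so the far side is surely on the ledge.

Call:
move_arm --jaw '[0.95,0.95,0.95,0.95,0.95]' --pt "-0.0005 -0.0005 -0.0005" --pt "-0.0005 -0.0003 -0.0005" --pt "0 0 -0.0002" --pt "0 0 0" --pt "0 0 0" --yaw '[0,0,0,0,0]'

```text
time: 22.67
ee_pos: [0.4897, 0.2703, 0.2556]
tcp_rot: [179.8, 0.3, 178.7]
wrist_force: [-8.3, -4.3, 31.9]
opening: 0.0085
grasp_force: 104.1
```

```bash
python3 - <<'E'
from h import *
o=bot.get_obs();F=o['wrist_force'];T=o['torque'];print(o['time'],o['ee_pos'],o['tcp_rot'],F,T,o['opening'],o['grasp_force'])
zc=-.1826;W=2.2;M=T[0]+zc*F[1]*1;print('y resultant rel handle',(T[0]-(-zc*F[1]))/F[2],'ledge',F[2]+W-12,'y ledge rel centre',((T[0]+zc*F[1]*-1*-1+0)-(-.1)-.54)/(F[2]+W-12)-.045)
# tilt check: cover vs recess, front corners by subpixel line fits
m=camera_model('wrist');im=camera('wrist');cv2.imwrite('pics/w10.png',im[...,::-1]);hsv=cv2.cvtColor(im,cv2.COLOR_RGB2HSV)
k=cv2.inRange(hsv,(98,60,70),(120,170,255))
for y in (156,165,175):
    r=np.where(k[y])[0];r=r[(r>225)&(r<610)];a,b=r[0]-.5,r[-1]+.5
    print(y,a,b,[np.linalg.norm(ray('wrist',(a,y),z,m)-ray('wrist',(b,y),z,m)).round(4) for z in (.076,.077,.079)],ray('wrist',(a,y),.077,m).round(4),ray('wrist',(b,y),.077,m).round(4))
w7=cv2.imread('pics/w7.png',0);w=cv2.cvtColor(im,cv2.COLOR_RGB2GRAY)
for n,(x0,x1,y0,y1) in {'near handle foot':(308,340,170,200),'far handle':(480,545,170,240),'red':(396,420,202,220)}.items():
    t=w7[y0:y1,x0:x1];s=w[y0-6:y1+6,x0-6:x1+6]
    q=cv2.matchTemplate(cv2.resize(s,None,fx=4,fy=4,interpolation=2),cv2.resize(t,None,fx=4,fy=4,interpolation=2),5);l=cv2.minMaxLoc(q);print(n,np.array(l[3])/4-6,round(l[1],3))
E
```

```text
22.6667 [0.48974921 0.27033053 0.2556401 ] [179.80272087   0.30542975 178.7274052 ] [-8.2803833  -4.33846336 31.91359425] [-0.72108273  1.42710293  0.03877629] 0.008517086138074646 104.06351566314697
y resultant rel handle 0.00222853856932241 ledge 22.113594253737283 y ledge rel centre -0.061681111179269214Traceback (most recent call last):
  File "<stdin>", line 8, in <module>
IndexError: index 0 is out of bounds for axis 0 with size 0
```

```bash
python3 - <<'E'
from h import *
m=camera_model('wrist');im=cv2.imread('pics/w10.png');w=cv2.cvtColor(im,cv2.COLOR_BGR2GRAY)
w7=cv2.imread('pics/w7.png',0)
for n,(x0,x1,y0,y1) in {'near foot':(308,340,170,200),'far handle':(480,545,170,240),'red':(396,420,202,220)}.items():
    t=w7[y0:y1,x0:x1];s=w[y0-6:y1+6,x0-6:x1+6]
    q=cv2.matchTemplate(cv2.resize(s,None,fx=4,fy=4,interpolation=2),cv2.resize(t,None,fx=4,fy=4,interpolation=2),5);l=cv2.minMaxLoc(q);print(n,np.array(l[3])/4-6,round(l[1],3))
for y in (156,165,175):
    h=cv2.cvtColor(im,cv2.COLOR_BGR2HSV)[y];print(y,h[[300,450]].tolist())
    k=(h[:,0]>95)&(h[:,0]<125)&(h[:,1]>35)&(h[:,2]>60);r=np.where(k)[0];r=r[(r>225)&(r<610)]
    if len(r): 
        a,b=r[0]-.5,r[-1]+.5;print(y,a,b,[round(float(np.linalg.norm(ray('wrist',(a,y),z,m)-ray('wrist',(b,y),z,m))),4) for z in (.076,.077,.079)])
# recess width at same image, front inner edge row ~143 : white -> dark transitions
for y in (146,165):
    g=w[y].astype(int);d=np.diff(g);print('edges',y,[(i,int(d[i])) for i in range(215,620) if abs(d[i])>18])
E
```

```text
near foot [ 0.25 -0.25] 0.994
far handle [1.   0.25] 0.994
red [0.5 0. ] 0.978
156 [[102, 34, 129], [103, 38, 122]]
156 288.5 577.5 [0.1462, 0.1452, 0.1432]
165 [[101, 31, 131], [103, 40, 121]]
165 306.5 575.5 [0.1374, 0.1364, 0.1346]
175 [[101, 33, 130], [102, 36, 120]]
175 291.5 572.5 [0.1449, 0.1439, 0.142]
edges 146 [(575, 22)]
edges 165 [(247, 33)]
```

Call:
move_arm --jaw '[0.95,0.95,0.95,0.95,0.95,0.95]' --pt "0 0 -0.0003" --pt "0 0 0" --pt "0 0 0" --pt "0 0 0" --pt "0 0 0" --pt "0 0 0" --yaw '[0,0,0,0,0,0]'

```text
time: 23.22
ee_pos: [0.4897, 0.2703, 0.2556]
tcp_rot: [179.8, 0.3, 178.7]
wrist_force: [-7.6, -4.6, 35.1]
opening: 0.0089
grasp_force: 104.4
```

```bash
python3 - <<'E'
from h import *
camera('top'); camera('scene')
for n,z in (('long_cartridge',.003),('beaker',0),('amber_bottle',0),('timer',0),('cover',.073)):
    print(n,[(ray(c,r['xy'],z)[:2].round(3).tolist(),round(r['confidence'],2)) for c in ('top','scene') for r in pinpoint(c,n)[:1]])
E
```

```text
long_cartridge [([0.443, -0.28], 0.64), ([0.447, -0.282], 0.73)]
beaker [([0.645, 0.187], 0.62), ([0.658, 0.197], 0.52)]
amber_bottle [([0.612, -0.23], 0.56), ([0.614, -0.217], 0.78)]
timer [([0.711, -0.218], 0.77), ([0.716, -0.225], 0.52)]
cover [([0.489, 0.314], 0.86), ([0.49, 0.306], 0.59)]
```

The cartridge is in the tray, the bystanders haven't moved, and the press is steady at 35 N against the hard stop. I'm handing it in.

```bash
python3 -c "
from workcell import bot
print(bot.job_done())"
```

```text
the job is handed in; nothing more can be done
None
```

I handed the job in at about 23 s: the long cartridge stands in the steel tray, the fastener's crossbar is in line with the slot and unlocked, and the arm is holding the cover down on its ledge at about 35 N by one handle; that it sits fully flat on the far side I judged from force readings and pictures, not directly.

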